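# Line the sockets up by size on the socket board

### The arm

A 7-joint arm with a two-finger parallel gripper is mounted at the origin on the work surface. World frame = base frame: x ahead of the robot, y to its left, z up, the work surface at z = 0. Lengths are in m, angles in rad, forces in N, time in s.
With the tool pointing down it reaches from about 0.425 to 1.025 m from the base axis. Payload 9.4 kg.
Tool frame: the origin (TCP) lies midway between the tips of the shut fingers; the grasp point (between the pads) lies ctrl.pinch_z behind it (ctrl.pinch_z is the distance from the TCP to the grasp point, in m); z points along the fingers, y is the line along which they close (so a half turn about z gives the same grasp; the last joint's range is limited). The gripper opens to 85 mm and grips with 20 to 120 N. Pads are 22 mm wide; open, the fingers measure 114 mm over their backs; the gripper's body (76 mm by 85 mm) begins 54 mm behind the grasp point. The pads swing forward as they close: fully open they stand 13 mm farther back than shut.
Start: joints at [-1.389, 0.599, -0.003, 1.599, 0.002, 0.943, -0.08], TCP at [0.186, 0.701, 0.231] pointing down, gripper open.
Joint ranges: [-2.57, 2.57], [-0.35, 1.97], [-1.29, 1.29], [0.11, 2.56], [-1.05, 4.19], [0.11, 1.86], [-2.63, 2.63]. Speed limits (rad/s): [2.22, 2.22, 3.01, 3.01, 3.14, 3.14, 3.14].

### API

Orientations are given as a unit quaternion [w, x, y, z].
In Python, from workcell import ctrl gives the robot as it stands. Calls block until the motion is done:
- ctrl.move_pose(position, orientation): joint-space move of the TCP to a pose.
- ctrl.line_to(position, vel=0.15, rot=None): straight line of the TCP; rot=None keeps the orientation; vel is the mean speed in m/s.
- ctrl.goto_joints(angles): joint-space move.
- ctrl.gripper_open() and ctrl.clamp(f_grip=None): open the fingers fully, or close them until they stop; f_grip is the grip in N (None keeps the last).
- ctrl.dwell(seconds).
- ctrl.solve_ik(position, orientation): joint angles nearest the present ones, or None.
- ctrl.read_state(): the state.
- ctrl.read_camera(name): name is "scene" or "top"; returns a dict with "pixels" (480x640x3 uint8, red, green, blue), "fx", "fy", "cx", "cy" (pixels), "dist" ([k1, k2, p1, p2, k3] as OpenCV has them; the pictures are not rectified), "extrinsics" (4x4, takes a point from camera to world coordinates). Camera axes: x right, y down, z forward; pixel columns grow to the right and rows downward; lengths in m; the calibration is good to about 2 mm. A picture is of the moment at which its call begins. There is no depth.
A pose or a line that the arm cannot do raises ctrl.IKError and nothing moves.
- ctrl.job_done(): hands the job in; it is judged then, once.
The state is a dict: "time": time; "joint_pos": joint angles; "qvel": joint speeds; "tau": joint torques, N m; "tool_pos": TCP position; "tool_rot": TCP orientation; "force": force on the tool from outside, world axes, zero at the start; "torque": the same for the moment, N m; "grip_width": finger opening in m; "grasp_force": force on a finger pad.
Only numpy, scipy, OpenCV 4.12 (cv2) and the standard library are available. Lean on these libraries where they do the work, as an engineer would, in place of code of your own. Each camera call takes 0.05 s, during which the arm holds its last target. There are 200 camera calls.

### The job

Put the four loose steel sockets back in order of size on the low wooden board, one centred on each round rubber pad, standing upright with the open end up. The biggest goes on the pad next to the end block with the square stud, then each smaller one in turn, with the smallest at the far end of the row.

Things in the scene. Friction and masses are not known exactly. Their poses are not given: they have to be found in the camera images.
- socket_54: loose chromed steel socket (socket-wrench head), a round tube 54 mm in outer diameter and 60 mm tall, standing upright on the table, open end up with a dark bottom inside, thin dark band near its foot; the biggest of four. Origin: centre of its underside, z up along its axis
- socket_42: loose chromed steel socket (socket-wrench head), a round tube 42 mm in outer diameter and 52 mm tall, standing upright on the table, open end up with a dark bottom inside, thin dark band near its foot; the second biggest of four. Origin: centre of its underside, z up along its axis
- socket_32: loose chromed steel socket (socket-wrench head), a round tube 32 mm in outer diameter and 44 mm tall, standing upright on the table, open end up with a dark bottom inside, thin dark band near its foot; the third biggest of four. Origin: centre of its underside, z up along its axis
- socket_22: loose chromed steel socket (socket-wrench head), a round tube 22 mm in outer diameter and 38 mm tall, standing upright on the table, open end up with a dark bottom inside, thin dark band near its foot; the smallest of four. Origin: centre of its underside, z up along its axis
- pad_1: black round rubber pad, 60 mm across and 2 mm thick, fixed on the light wooden board (board 85 x 390 mm, top 15 mm above the table), one of four equal pads in a straight row 75 mm apart; number 1 counting from the end of the row on the right as seen from the robot (-y). Origin: centre of its underside, so its top is 17 mm above the table; its y axis runs along the row towards pad_4, its x axis across the board
- pad_2: black round rubber pad, 60 mm across and 2 mm thick, fixed on the light wooden board (board 85 x 390 mm, top 15 mm above the table), one of four equal pads in a straight row 75 mm apart; number 2 counting from the end of the row on the right as seen from the robot (-y). Origin: centre of its underside, so its top is 17 mm above the table; its y axis runs along the row towards pad_4, its x axis across the board
- pad_3: black round rubber pad, 60 mm across and 2 mm thick, fixed on the light wooden board (board 85 x 390 mm, top 15 mm above the table), one of four equal pads in a straight row 75 mm apart; number 3 counting from the end of the row on the right as seen from the robot (-y). Origin: centre of its underside, so its top is 17 mm above the table; its y axis runs along the row towards pad_4, its x axis across the board
- pad_4: black round rubber pad, 60 mm across and 2 mm thick, fixed on the light wooden board (board 85 x 390 mm, top 15 mm above the table), one of four equal pads in a straight row 75 mm apart; number 4 counting from the end of the row on the right as seen from the robot (-y). Origin: centre of its underside, so its top is 17 mm above the table; its y axis runs along the row towards pad_4, its x axis across the board
- stud_end: end block fixed on one end of the board: black, 60 x 30 mm and 10 mm high, with an upright bright square steel stud 19 mm wide that reaches 34 mm above the board. It is in line with the pads, 63.5 mm beyond the centre of the last pad of the row (pad_1 or pad_4, it changes from start to start); the board's other end carries only a thin flat black plate (3 mm). Origin: centre of its underside
There are look-alikes about, which are no part of the job. What is shaped like the socket_32 but pink or turquoise is not meant.

How it is judged:
By the outcome, as a careful person would: the job done as asked, in the order asked, and still so for the second after the job is handed in, with the robot touching nothing.
It also fails if it takes over 90 s, if anything falls off the work surface, if the arm or the gripper's body presses on something with over 40 N, if the wrist force passes 120 N, or if a joint passes its speed limit or range.

## Working session

There is one attempt and no reset: what is moved stays moved. The work goes in short steps, each a Python script; the robot and the scene stay as the last script left them, time stands still between calls to the robot, and variables do not carry over. Pictures are saved under pics/ and viewed, at most 14 in all, crops included, and the job is handed in when it is done.

```bash
ls; mkdir -p pics; python3 - <<'E'
from workcell import ctrl
import cv2
for n in("top","scene"):
    c=ctrl.read_camera(n); cv2.imwrite(f"pics/{n}0.png",c["pixels"][:,:,::-1])
    print(n,c["fx"],c["fy"],c["cx"],c["cy"],c["dist"],c["extrinsics"])
s=ctrl.read_state();print(s["tool_rot"],s["tool_pos"],s["time"],s["grip_width"],ctrl.pinch_z)
E
```

```text
pics
top 467.18789042004744 467.18789042004744 328.20581217523323 238.17140722267612 [-0.10829035  0.          0.          0.          0.        ] [[-0.01280904 -0.99911047  0.04017698  0.47631769]
 [-0.99990961  0.01296277  0.00356834 -0.02583417]
 [-0.00408597 -0.04012765 -0.99918621  1.1190043 ]
 [ 0.          0.          0.          1.        ]]
scene 571.4384604419364 571.4384604419364 317.5838874026254 237.35452026383382 [-0.03540832  0.          0.          0.          0.        ] [[ 0.39964597  0.65289319 -0.64343887  1.25209603]
 [ 0.91654248 -0.27291834  0.29234477 -0.3401309 ]
 [ 0.01526364 -0.70657347 -0.70747506  0.85784513]
 [ 0.          0.          0.          1.        ]]
[-1.40519877e-05  1.29008027e-01  9.91643288e-01 -7.19463657e-04] [0.18547106 0.70043556 0.23048265] 0.1 0.08538903699602697 0.0187
```

View pics/top0.png

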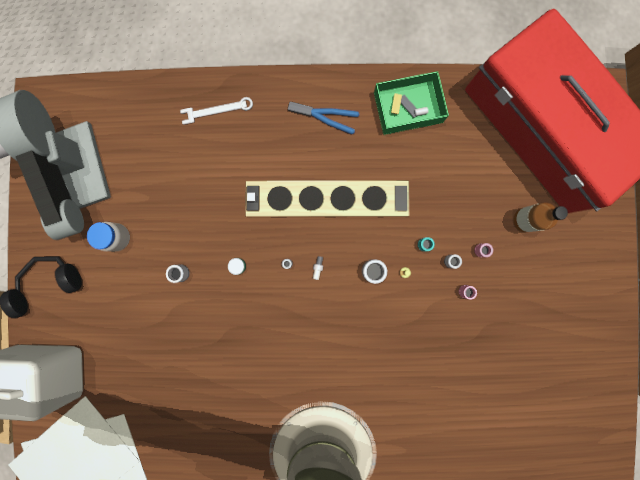

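View pics/scene0.png

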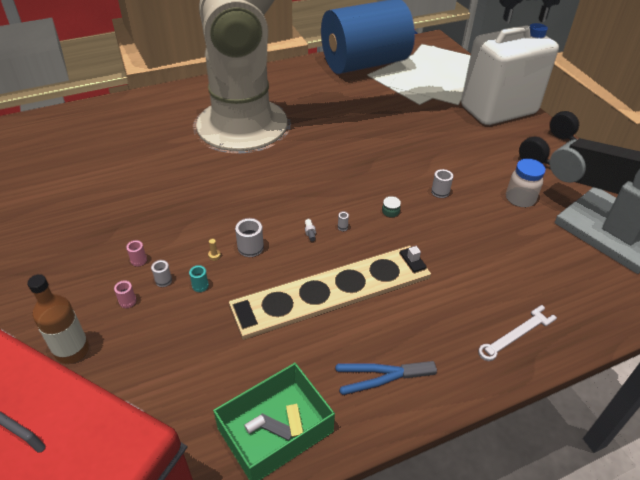

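Top view: the stud is at the left end (251,198), i.e. +y, so pad_4 takes the biggest socket. The steel sockets are at (375,271) for 54, (177,274) for 42, (454,262) for 32 and (287,264) for 22. In the scene view they are at (249,237), (443,183), (161,272) and (343,220). The 32 stands among pink and turquoise decoys.

```bash
cat > vis.py <<'E'
import cv2,numpy as np
from workcell import ctrl
H={54:.060,42:.052,32:.044,22:.038}
def ray(c,uv,z):
    K=np.array([[c["fx"],0,c["cx"]],[0,c["fy"],c["cy"]],[0,0,1]])
    p=cv2.undistortPoints(np.array([[uv]],float),K,np.array(c["dist"]))[0,0]
    E=np.array(c["extrinsics"]); d=E[:3,:3]@[p[0],p[1],1]; o=E[:3,3]
    return (o+d*(z-o[2])/d[2])[:2]
def blob(mask,guess,r,off=(0,0)):
    m=np.zeros_like(mask);u,v=guess;m[v-r:v+r,u-r:u+r]=mask[v-r:v+r,u-r:u+r]
    cs,_=cv2.findContours(m,cv2.RETR_EXTERNAL,cv2.CHAIN_APPROX_NONE)
    k=cv2.convexHull(max(cs,key=cv2.contourArea)); mo=cv2.moments(k)
    return (mo["m10"]/mo["m00"],mo["m01"]/mo["m00"]),mo["m00"],k
def masks(c):
    hsv=cv2.cvtColor(c["pixels"],cv2.COLOR_RGB2HSV)
    return ((hsv[...,1]<70)*255).astype(np.uint8),((hsv[...,2]<70)*255).astype(np.uint8)
E
python3 - <<'E'
from vis import *
G={"top":({54:(375,271,16),42:(177,274,15),32:(454,262,13),22:(287,264,9)},[(374,198),(343,198),(311,198),(280,198)],14,[(427,244),(484,250),(468,292),(405,272)]),
"scene":({54:(249,237,22),42:(443,183,17),32:(161,272,16),22:(343,220,11)},[(278,303),(315,292),(350,280),(384,270)],18,[])}
vis=[]
for n,(S,P,r,D) in G.items():
    c=ctrl.read_camera(n); g,k=masks(c); im=c["pixels"][:,:,::-1].copy()
    for s,(u,v,q) in S.items():
        uv,a,h=blob(g,(u,v),q); print(n,s,ray(c,uv,H[s]/2).round(4),a); cv2.drawContours(im,[h],-1,(0,0,255),1)
    for i,p in enumerate(P):
        uv,a,h=blob(k,p,r+3); print(n,"pad",i+1,ray(c,uv,.017).round(4),a); cv2.drawContours(im,[h],-1,(0,255,0),1)
    for p in D: print("other",ray(c,p,.022).round(3))
    y0,x0,y1,x1=(170,160,310,500) if n=="top" else (160,100,330,470)
    vis.append(cv2.resize(im[y0:y1,x0:x1],(790,295)))
cv2.imwrite("pics/m1.png",np.vstack(vis))
E
```

```text
top 54 [ 0.4423 -0.1287] 473.0
top 42 [0.4421 0.3373] 335.0
top 32 [ 0.4628 -0.3154] 194.0
top 22 [0.4624 0.0764] 77.5
top pad 1 [ 0.6157 -0.1317] 394.5
top pad 2 [ 0.6163 -0.0564] 401.0
top pad 3 [0.617  0.0183] 405.0
top pad 4 [0.6181 0.0934] 396.5
other [ 0.504 -0.255]
other [ 0.488 -0.391]
other [ 0.389 -0.351]
other [ 0.439 -0.201]
scene 54 [ 0.444  -0.1264] 915.5
scene 42 [0.4437 0.3368] 486.0
scene 32 [ 0.4642 -0.3137] 413.5
scene 22 [0.4634 0.0766] 173.0
scene pad 1 [ 0.6185 -0.132 ] 507.0
scene pad 2 [ 0.6193 -0.0573] 484.5
scene pad 3 [0.6205 0.0174] 449.5
scene pad 4 [0.6213 0.0924] 427.5
```

View pics/m1.png

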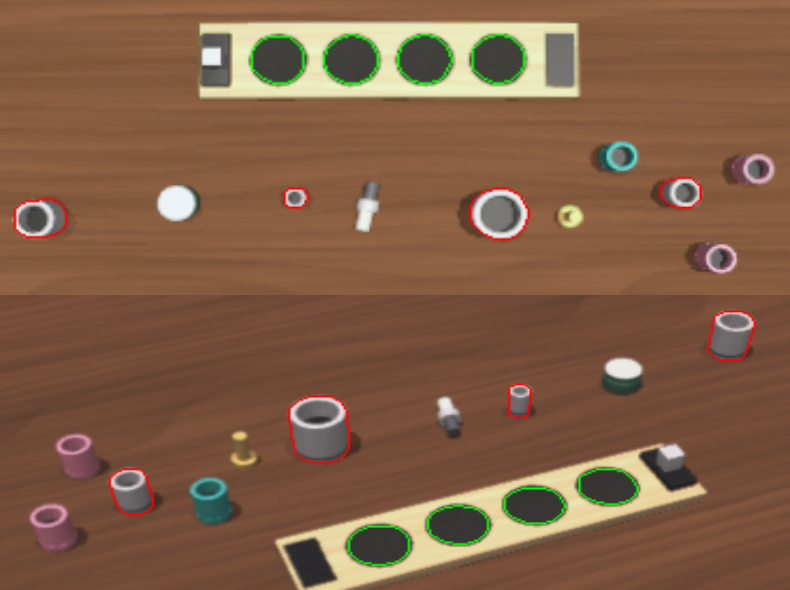

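Both views agree to within about 3 mm, and the outlines fit. I check IK for every waypoint, then do the biggest socket first.

```bash
cat > act.py <<'E'
import numpy as np
from scipy.spatial.transform import Rotation as R
from workcell import ctrl
SOCK={54:(.4432,-.1275),42:(.4429,.3370),32:(.4635,-.3145),22:(.4629,.0765)}
PAD={54:(.6197,.0929),42:(.6188,.0179),32:(.6178,-.0569),22:(.6171,-.1319)}
ZG={54:.012,42:.009,32:.007,22:.004}
UP=.19
def quat(d):            # tool down, y axis (closing line) along d
    y=np.array([d[0],d[1],0.]);y/=np.linalg.norm(y);z=np.array([0,0,-1.])
    q=R.from_matrix(np.c_[np.cross(y,z),y,z]).as_quat();return [q[3],*q[:3]]
def best(p,d):
    q0=np.array(ctrl.read_state()["joint_pos"]);c=[]
    for s in(1,-1):
        q=quat(np.array(d)*s);j=ctrl.solve_ik(p,q)
        if j is not None:c.append((np.abs(np.array(j)-q0).max(),q))
    return min(c,key=lambda t:t[0])
D={54:(1,0),42:(1,0),32:(.92,-.4),22:(1,0)}
def pick(s):
    x,y=SOCK[s];_,q=best([x,y,UP],D[s]);ctrl.move_pose([x,y,UP],q)
    ctrl.line_to([x,y,ZG[s]],vel=.15);ctrl.clamp(60);ctrl.line_to([x,y,UP],vel=.2)
    t=ctrl.read_state();print(s,"held",t["grip_width"],t["grasp_force"],t["time"])
def place(s):
    x,y=PAD[s];_,q=best([x,y,UP],(1,0.011));ctrl.move_pose([x,y,UP],q)
    z=ZG[s]+.0178
    ctrl.line_to([x,y,z+.02],vel=.2);ctrl.line_to([x,y,z],vel=.04)
    f=ctrl.read_state()["force"];ctrl.gripper_open();ctrl.line_to([x,y,UP],vel=.2)
    print("placed",f,ctrl.read_state()["time"])
E
python3 - <<'E'
from act import *
for s in SOCK:
    for p,d in((SOCK[s],D[s]),(PAD[s],(1,0))):
        print(s,best([*p,UP],d)[0].round(2),best([*p,ZG[s]],d)[0].round(2))
pick(54);place(54)
E
```

```text
54 1.01 1.62
54 0.89 1.03
42 0.44 0.67
42 1.01 1.17
32 1.21 1.86
32 1.12 1.31
22 0.83 1.03
22 1.21 1.45
54 held 0.052422679991982794 63.79299936583266 6.025
placed [-3.53589398  1.36002115  1.72380799] 10.0
```

```bash
python3 - <<'E'
from act import *
from vis import *
pick(42)
vis=[]
for n,b in(("top",(170,160,310,500)),("scene",(160,100,330,470))):
    c=ctrl.read_camera(n);g,_=masks(c);im=c["pixels"][:,:,::-1]
    y0,x0,y1,x1=b;vis.append(cv2.resize(im[y0:y1,x0:x1],(790,295)))
cv2.imwrite("pics/m2.png",np.vstack(vis))
E
```

```text
42 held 0.04073064162793811 60.75564192607999 14.0583
```

View pics/m2.png

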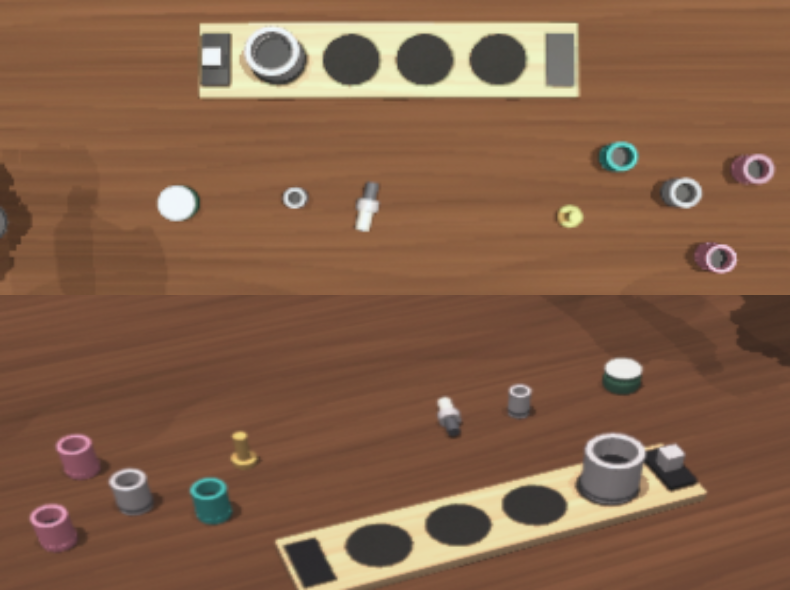

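The 54 stands upright on pad_4: its rim is at crop (275,54) in the top view and (613,452) in the scene view, and it looks centred. I carry on with the others, then measure.

```bash
python3 - <<'E'
from act import *
from vis import *
place(42)
pick(32);place(32);pick(22);place(22)
ctrl.move_pose([.45,.35,.25],best([.45,.35,.25],(1,0))[1])
vis=[]
for n,b in(("top",(170,230,230,430)),("scene",(200,220,335,440))):
    c=ctrl.read_camera(n);im=c["pixels"][:,:,::-1]
    cv2.imwrite(f"pics/{n}_f.png",im)
    y0,x0,y1,x1=b;f=790/(x1-x0) if n=="top" else 350/(y1-y0);vis.append(cv2.resize(im[y0:y1,x0:x1],None,fx=f,fy=f,interpolation=cv2.INTER_CUBIC))
w=max(v.shape[1] for v in vis)
cv2.imwrite("pics/m3.png",np.vstack([cv2.copyMakeBorder(v,0,0,0,w-v.shape[1],0) for v in vis]))
def mark(c,p,z):
    E=np.linalg.inv(np.array(c["extrinsics"]));K=np.array([[c["fx"],0,c["cx"]],[0,c["fy"],c["cy"]],[0,0,1]])
    return cv2.projectPoints(np.array([[*p,z]]),cv2.Rodrigues(E[:3,:3])[0],E[:3,3],K,np.array(c["dist"]))[0][0,0]
# expected rim centres if centred
for n,b,f in(("top",(170,230),790/200),("scene",(200,220),350/135)):
    c=ctrl.read_camera(n)
    for i,s in enumerate(H):
        pt={"top":[(.6181,.0934),(.617,.0183),(.6163,-.0564),(.6157,-.1317)],"scene":[(.6213,.0924),(.6205,.0174),(.6193,-.0573),(.6185,-.132)]}[n][i]
        u=(mark(c,pt,.017+H[s])-[b[1],b[0]])*f; print(n,s,(u+([0,237] if n=="scene" else 0)).round(1))
E
```

```text
placed [-1.29664855  1.20221595  1.00454954] 18.5167
32 held 0.030107086059428686 59.34910653209954 22.875
placed [ 0.10914628  0.8547386  -1.36591424] 27.1083
22 held 0.02088114450146706 58.60240861773491 31.025
placed [-0.26306862  0.4332603  -1.37202702] 35.2167
top 54 [182.6  96.5]
top 42 [315.2  98.3]
top 32 [445.3  99.6]
top 22 [574.8 100.5]
scene 54 [433.7 363.7]
scene 42 [340.6 399.6]
scene 32 [244.8 436. ]
scene 22 [146.3 472.1]
```

View pics/m3.png

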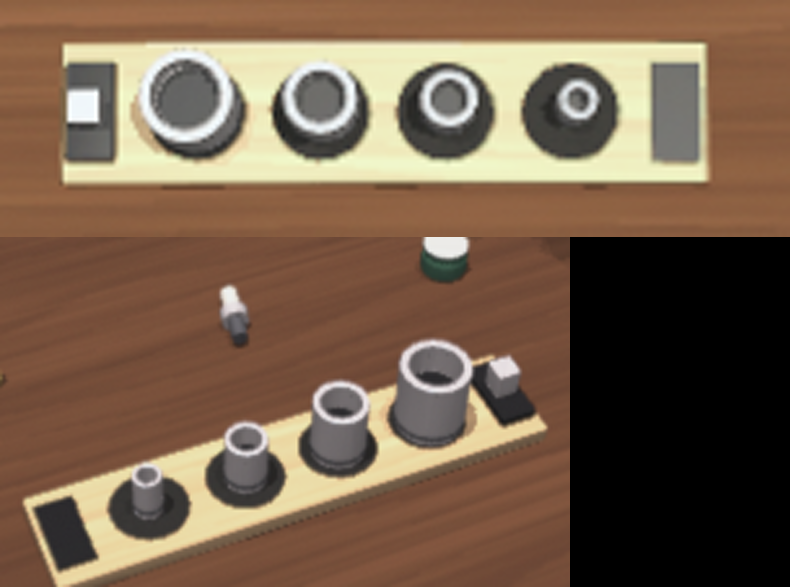

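In both views all four rims lie within about 2 mm of the centred positions: top crop (186,97), (320,99), (448,99) and (578,99). All are upright, with the biggest next to the stud.

```bash
python3 -c "
from workcell import ctrl
print(ctrl.job_done())"
```

```text
the job is handed in; nothing more can be done
None
```

The job is handed in: all four sockets stand upright with the open end up, within about 2 mm of their pad centres by camera, in size order with the biggest beside the stud block, in under 40 s of robot time.

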